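Load the spring tumbler dispenser

ROBOT

A 6-joint arm with a two-finger parallel gripper is mounted at the origin on the work surface. World frame = base frame: x ahead of the robot, y to its left, z up, the work surface at z = 0. Lengths are in m, angles in degrees, forces in N, time in s.
With the tool pointing down it reaches from about 0.275 to 0.775 m from the base axis. Payload 14.6 kg.
Tool frame: the origin (TCP) lies midway between the tips of the shut fingers; the grasp point (between the pads) lies 19 mm behind it; z points along the fingers, x is the direction in which the jaws open and shut, and the axes are right-handed (so a half turn about z gives the same grasp; the last joint's range is limited). The gripper opens to 85 mm and grips with 20 to 120 N. Pads are 22 mm wide; open, the fingers measure 114 mm over their backs; the gripper's body (76 mm by 85 mm) begins 54 mm behind the grasp point. The pads swing forward as they close: fully open they stand 13 mm farther back than shut.
Start: joints at [63.008, 15.075, -2.767, 72.158, 0, 81.102], TCP at [0.163, 0.499, 0.192] pointing down, gripper open.
Joint ranges: [-151.79, 151.79], [-50.71, 97.33], [-67.44, 78.34], [-121.81, 120.89], [-77.56, 73.72], [-180, 180]. Speed limits (degrees/s): [108.29, 108.29, 147.25, 159.86, 180, 180].

INTERFACE

Orientations are given as a 3x3 rotation matrix whose columns are the frame's x, y, z axes.
In Python, from workcell import status, grab_frame, workorder gives the robot as it stands. The module is installed in compiled form; this text tells all that it offers.
- The arm moves only by the tool carry_out, never from a script. Its arguments are lists of equal length, an entry for each row: "xyz": the shift along the tool's x, y, z in mm, a list of three; "twist": the turn about the tool's z in degrees; "claw": the opening in per cent of the stroke, from 0 (shut) to 100 (fully open). In form: {"xyz": [[dx, dy, dz], ...], "twist": [twist, ...], "claw": [claw, ...]}. A call has 1 to 20 rows; each row is the pose to reach, as a shift and turn from the pose commanded when the call began, along the tool's axes at that moment; what a row does not reach only later rows make up. A row lasts 1/12 s, in which the tool goes at most 41.7 mm and 7.16 degrees, less where a joint would pass 70% of its speed; a pose out of reach is approached as far as the arm can. A call with a gripper value outside its range is refused whole. The fingers move at their own pace and stop on an object; "newtons" is the grip in N (left out, the last holds). Time passes only in rows, so rows that repeat a pose let the fingers close. It gives the time, the measured TCP pose, the force and the opening at its end, in the units of the state.
- status.state(): the state, without advancing time (a new reading comes with each control period).
- grab_frame(name): name is "side" or "top"; returns a dict with "img" (384x512x3 uint8, blue, green, red), "camera_matrix" (3x3 intrinsics, pixels), "k1" (the pictures are not rectified: a ray, as slopes to the right and down, at radius r is drawn at 1 + k1 r^2 times it, then the intrinsics apply), "xyz" and "attitude" of the camera in the world. Camera axes: x right, y down, z forward; pixel columns grow to the right and rows downward; lengths in m; the calibration is good to about 2 mm. A picture is of the moment at which its call begins. There is no depth.
- workorder.job_done(): hands the job in, once; it reports no verdict.
The state is a dict: "clock": time; "q": joint angles; "joint_velocities": joint speeds; "effort": joint torques, N m; "position": TCP position; "tool_rot": TCP orientation; "ft_force": force on the tool from outside, world axes, zero at the start; "moment": the same for the moment, N m; "grip_width": finger opening in m.
Only numpy, scipy, OpenCV 4.12 (cv2) and the standard library are available. Lean on these libraries where they do the work, as an engineer would, in place of code of your own. Each camera call takes 0.05 s, during which the arm holds its last target.

TASK

Take the two nested steel tumblers off the bench and load both, mouth down and one over the other, into the spring-loaded dispenser, pressing the pile down until both wide rims are caught under the two hinged catches and the catches have sprung back level. Leave the clay cups, the canister and the jar standing where they are.

Things in the scene. Friction and masses are not known exactly. Their poses are not given: they have to be found in the camera images.
- tumbler_a: Steel tumbler, mouth down, 62 mm tall, 72-117 g, round. Origin: centre of its mouth at the rim's underside; z up. Rim flange 84 mm across, 4 mm thick; cone from 66 mm across (4 mm up) to 52 mm (36 mm up); then a narrower round foot 44 mm across up to the flat closed top at 62 mm (grip and press there). Hollow below 36 mm, mouth 61 mm inside. Starts as the lower of two nested.
- tumbler_b: Second tumbler, same in every way. It starts nested over tumbler_a; nested, the upper one sits 26 mm above the lower one with about 1.5 mm of play all round, so it lifts straight off.
- dispenser: Fixed sheet-metal tumbler dispenser: base plate 150 x 160 mm, open-topped housing 104 (x) x 124 (y) mm, 104 mm tall, around a vertical well on its z axis with a sprung platform in it. Origin: centre of its underside, z up. On its +y and -y sides two hinged catch flaps lie across the top of the well.
- catch_plane (a point): Point on the well's axis, level with the underside of the catches, 100 mm above the dispenser's origin. To be caught, a tumbler must be pressed until its rim's underside is 15 mm or more below this point (20 mm is safe: closed top 42 mm above it; the platform stops beyond 24 mm); on release it rises until its rim's underside is 4 mm below this point, and a tumbler nested under it 30 mm below.
- platform (a joint): How far (m) the round platform (70 mm across) is pushed down: 0 = empty, fully up, its top 112 mm above the dispenser's origin; end of travel 0.064. A boss on it (58 mm across at its foot, 40 mm at its top, 12 mm high) centres the first tumbler's mouth. Spring 2.8 N at 0 plus 0.11 N per mm. About 0.016 with one tumbler caught, 0.042 with two. Pressing takes under 20 N.
- catch_l (a joint): Angle (rad) of the +y catch flap: 0 = level (closed), growing as it folds down into the well, to 1.5; it cannot fold up. 3 mm thick, 32 mm wide along x, tip 36 mm from the well's axis. A light spring snaps it back level once the rim pushed past it is clear below.
- catch_r (a joint): Angle (rad) of the -y catch flap, same.
- clay_cup_1: Brown clay cup standing close to the nested tumblers, 62 mm across at the mouth, 68 mm tall. Origin: centre of its underside. Leave it.
- clay_cup_2: Second clay cup, the same, also close to the tumblers. Leave it.
- canister: Closed tin canister, 84 mm across, 112 mm tall. Origin: centre of its underside. Stands somewhere between the dispenser and the tumblers. Leave it.
- jar: Glass jar with steel cap, 56 mm across, 90 mm tall, next to the dispenser. Origin: centre of its underside. Leave it.
Not all that is in view belongs to the job. Leave any blue or purple look-alike of the tumbler_a alone. What is shaped like the dispenser but yellow is not meant.

How it is judged (in metres and radians):
At the end, for the whole second after the job is handed in: Both tumblers stand mouth down in the dispenser, within 8 mm of its axis and 0.1 rad of upright, the undersides of both rims less than 99.3 mm above its underside (caught below the catches), both catches level to within 0.2 rad, everything released and at rest (z of tumbler_a in the frame of dispenser between 0.05 and 0.0993 m and z of tumbler_b in the frame of dispenser between 0.05 and 0.0993 m and horizontal distance between each of tumbler_a, tumbler_b and dispenser below 0.008 m and angle between each of tumbler_a, tumbler_b's own z axis and vertical below 0.1 rad and value of joint each of catch_l, catch_r below 0.2 rad and linear speed of each of tumbler_a, tumbler_b below 0.03 m/s); the robot touches nothing.
It fails at once if a clay cup is pushed more than 30 mm (distance of any of clay_cup_1, clay_cup_2 from where it was at the start of the episode above 0.03 m).
It fails at once if the canister or jar is pushed more than 30 mm (distance of any of canister, jar from where it was at the start of the episode above 0.03 m).
It fails at once if a clay cup, the canister or the jar is tipped over (angle between any of clay_cup_1, clay_cup_2, canister, jar's own z axis and vertical above 0.5 rad).
It also fails if it takes over 61 s, if anything falls off the work surface, if the arm or the gripper's body presses on something with over 40 N, if the wrist force passes 120 N, or if a joint passes its speed limit or range.

## Working session

There is one attempt and no reset: what is moved stays moved. The work goes in short steps, Python scripts to look and compute and a tool call to move; the robot and the scene stay as the last step left them, time stands still between calls to the robot, and variables do not carry over. Pictures are saved under pics/ and viewed, and the job is handed in when it is done.

Besides the shell and the picture viewer there is one more tool, called after "Request:" in YAML: its name, and indented under it one key for each argument. carry_out: Moves the arm, as the interface text tells. Its arguments: {"type":"object","properties":{"xyz":{"type":"array"},"twist":{"type":"array"},"claw":{"type":"array"},"newtons":{"type":"number"}},"required":["xyz","twist","claw"]}

```bash
mkdir -p pics; cat > h.py <<'E'
import numpy as np, cv2
from workcell import status, grab_frame, workorder
def ray(f,u,v):
    K=np.array(f['camera_matrix'],float);k=f['k1']
    p=cv2.undistortPoints(np.array([[[u,v]]],float),K,np.array([k,0,0,0.]))[0,0]
    return np.array(f['xyz'],float),np.array(f['attitude'],float)@np.array([p[0],p[1],1.])
def onz(f,u,v,z):
    o,d=ray(f,u,v);return o+d*(z-o[2])/d[2]
def proj(f,P):
    R=np.array(f['attitude'],float);K=np.array(f['camera_matrix'],float)
    c=R.T@(np.array(P,float)-np.array(f['xyz']))
    a=c[:2]/c[2];a=a*(1+f['k1']*(a@a));return K[0,0]*a[0]+K[0,2],K[1,1]*a[1]+K[1,2]
E
python3 - <<'E'
from h import *
for n in("top","side"):
    f=grab_frame(n);cv2.imwrite(f"pics/{n}0.png",f['img']);print(n,f['camera_matrix'],f['k1'],f['xyz'],f['attitude'])
    np.save(f'{n}0.npy',f,allow_pickle=True)
print(status.state())
E
```

```text
top [[410.98106856   0.         250.55915101]
 [  0.         410.98106856 195.4538706 ]
 [  0.           0.           1.        ]] 0.05013173306197439 [ 0.42857667 -0.01218724  1.29493694] [[ 0.00985306 -0.99851584  0.05356336]
 [-0.99994158 -0.01007696 -0.00391155]
 [ 0.0044455  -0.05352169 -0.99855679]]
side [[457.06611886   0.         254.58943304]
 [  0.         457.06611886 194.3903865 ]
 [  0.           0.           1.        ]] -0.11589591728038812 [ 0.2387434  -0.91570714  0.7592566 ] [[ 0.96294695 -0.14237172  0.22904905]
 [-0.2691771  -0.55977767  0.78370444]
 [ 0.01663919 -0.81632056 -0.57735941]]
{'clock': 0.1, 'q': array([ 6.30057574e+01,  1.50965774e+01, -2.80017312e+00,  7.21591147e+01,
       -2.35416600e-04,  8.11006703e+01]), 'joint_velocities': array([-0.01798901, -0.11814163,  0.05608334,  0.04305857, -0.01089021,
       -0.04336239]), 'effort': array([ 5.70246368e-03, -6.38575888e+01,  3.85063326e+01,  1.00391189e-02,
       -5.03269439e-05,  2.71019439e-05]), 'position': array([0.16294513, 0.498768  , 0.19206853]), 'tool_rot': array([[ 3.10591822e-01,  9.50543280e-01, -4.38906766e-04],
       [ 9.50542893e-01, -3.10592098e-01, -8.70669240e-04],
       [-9.63929768e-04, -1.46776961e-04, -9.99999525e-01]]), 'ft_force': array([ 0.19258029,  0.62544079, -0.2403445 ]), 'moment': array([-0.02203172,  0.03073282, -0.0248412 ]), 'grip_width': 0.08506594360138671}
```

View pics/top0.png

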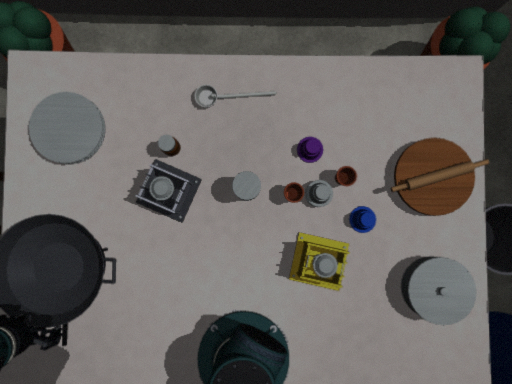

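View pics/side0.png

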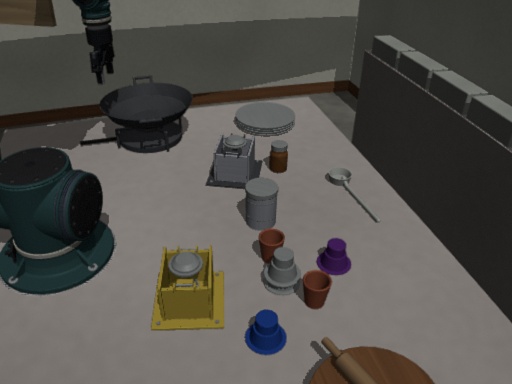

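```bash
python3 - <<'E'
from h import *
a=np.load('top0.npy',allow_pickle=True).item()['img'];b=np.load('side0.npy',allow_pickle=True).item()['img']
z=lambda i,x,y,w,h,s:cv2.convertScaleAbs(cv2.resize(i[y:y+h,x:x+w],None,fx=s,fy=s,interpolation=cv2.INTER_CUBIC),alpha=1.6)
cv2.imwrite('pics/c1.png',np.hstack([z(a,125,140,80,90,5),z(a,280,140,80,90,5)]))
cv2.imwrite('pics/c2.png',np.hstack([z(b,195,120,100,100,4),z(b,240,220,100,100,4)]))
E
```

```text
(no output)
```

View pics/c1.png

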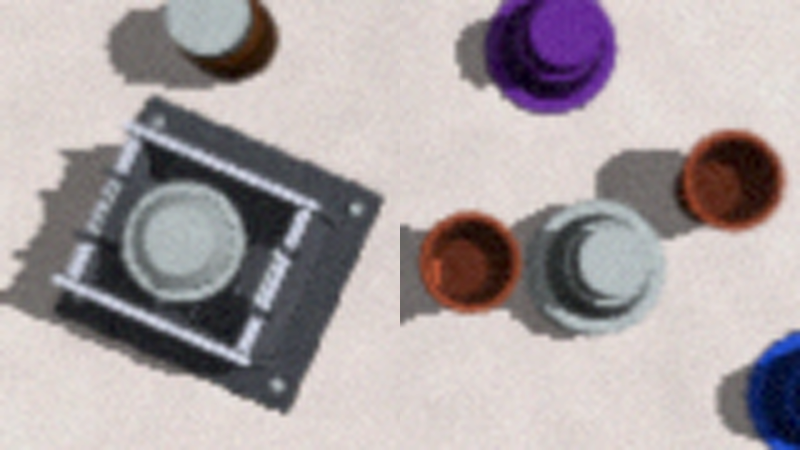

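View pics/c2.png

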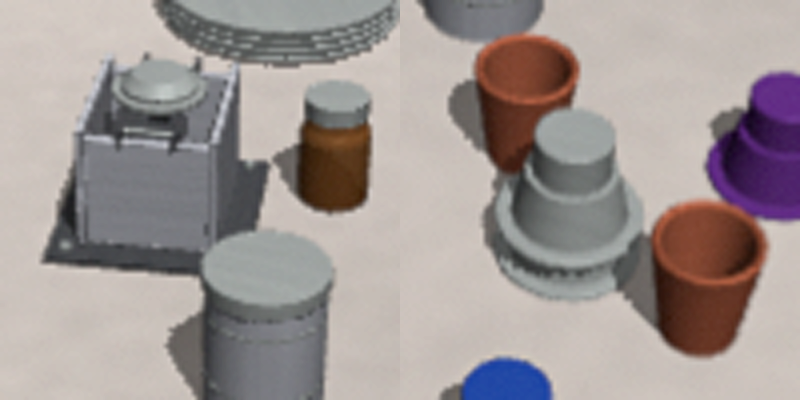

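```bash
python3 - <<'E'
from h import *
t=np.load('top0.npy',allow_pickle=True).item();s=np.load('side0.npy',allow_pickle=True).item()
def blob(f,box,lo,z,name):
    x,y,w,h=box;im=f['img'][y:y+h,x:x+w]
    g=cv2.resize(im,None,fx=4,fy=4,interpolation=cv2.INTER_CUBIC)
    m=lo(g).astype(np.uint8)*255
    m=cv2.morphologyEx(m,cv2.MORPH_OPEN,np.ones((5,5)))
    cs,_=cv2.findContours(m,cv2.RETR_EXTERNAL,cv2.CHAIN_APPROX_NONE)
    c=max(cs,key=cv2.contourArea)
    e=cv2.fitEllipse(c);u=(e[0][0]+.5)/4-.5+x;v=(e[0][1]+.5)/4-.5+y
    print(name,round(u,1),round(v,1),np.array(e[1])/4,onz(f,u,v,z).round(4), 'area',cv2.contourArea(c)/16)
    cv2.drawContours(g,[c],-1,(0,0,255),1);cv2.imwrite(f'pics/b_{name}.png',g)
hsv=lambda g:cv2.cvtColor(g,cv2.COLOR_BGR2HSV)
gray=lambda g:cv2.cvtColor(g,cv2.COLOR_BGR2GRAY)
for nm,f,bx in(("top",t,(300,170,42,44)),("plat",t,(147,174,28,28)),("side",s,(262,245,42,50)),("splat",s,(220,130,30,20))):
    x,y,w,h=bx; print(nm);g=gray(f['img'][y:y+h,x:x+w]);
    print(g[h//2-4 if nm=='top' else h//2])
red=lambda g:((hsv(g)[...,0]<15)|(hsv(g)[...,0]>170))&(hsv(g)[...,1]>110)
blob(t,(280,178,26,28),red,.068,'cup1');blob(t,(333,160,26,30),red,.068,'cup2')
E
```

```text
top
[ 16  33  52  65  66  61  54  55  57  52  42  29  33  42  52  42  65 104
 116 115 115 117 114 120 115 117 117 115 110 114 116 117 127 131 132 136
 138 139 134 132 136 134]
plat
[ 29  33  60  97  80  67  75 103 112 112 111 116 111 111 113 111 115 114
 111 115 112 104 105  99  97 111 102  46]
side
[106  70  90 102 104  96  43  34  43  48  52  55  59  63  67  71  74  80
  90  91  92  94  95  90  91  89  85  82  80  80  78  77  74  70  80 100
 101 102 109 122 123 123]
splat
[ 82  54  46  88 100  81  78  84  88  90  96  99 102 102 103 104 104 104
 107 107 109 107 104  99  97 100  89  81  79  78]
cup1 293.6 192.1 [19.36515427 20.15998268] [ 0.5058 -0.1455  0.068 ] area 306.4375
cup2 345.6 175.8 [19.01021194 20.61000824] [ 0.5562 -0.3009  0.068 ] area 306.125
```

```bash
cat > m.py <<'E'
from h import *
gray=lambda g:cv2.cvtColor(g,cv2.COLOR_BGR2GRAY)
def blob(f,box,lo,z,name,hull=True):
    x,y,w,h=box;im=f['img'][y:y+h,x:x+w]
    g=cv2.resize(cv2.GaussianBlur(im,(3,3),.6),None,fx=4,fy=4,interpolation=cv2.INTER_CUBIC)
    m=lo(g).astype(np.uint8)*255
    m=cv2.morphologyEx(m,cv2.MORPH_OPEN,np.ones((9,9)))
    cs,_=cv2.findContours(m,cv2.RETR_EXTERNAL,cv2.CHAIN_APPROX_NONE)
    c=max(cs,key=cv2.contourArea)
    if hull:c=cv2.convexHull(c)
    e=cv2.fitEllipse(c);u=(e[0][0]+.5)/4-.5+x;v=(e[0][1]+.5)/4-.5+y
    print(name,round(u,1),round(v,1),np.array(e[1])/4,onz(f,u,v,z).round(4))
    cv2.drawContours(g,[c],-1,(0,0,255),1);return cv2.resize(g,(266,266))
E
python3 - <<'E'
from m import *
t=np.load('top0.npy',allow_pickle=True).item();s=np.load('side0.npy',allow_pickle=True).item()
a=blob(t,(147,174,30,30),lambda g:gray(g)>58,.112,'plat')
b=blob(t,(306,174,30,36),lambda g:(gray(g)>90)&(g[...,2].astype(int)-g[...,1]<0),.088,'ttop')
c=blob(s,(268,243,30,26),lambda g:(gray(g)>78)&(g[...,2].astype(int)-g[...,1]<0),.088,'stop')
cv2.imwrite('pics/m1.png',np.hstack([a,b,c]))
def ov(f,box,circs,k=6):
    x,y,w,h=box;g=cv2.resize(f['img'][y:y+h,x:x+w],None,fx=k,fy=k,interpolation=cv2.INTER_CUBIC)
    g=cv2.convertScaleAbs(g,alpha=1.5)
    for X,Y,Z,d in circs:
        p=[proj(f,(X+d/2*np.cos(q),Y+d/2*np.sin(q),Z)) for q in np.linspace(0,6.3,60)]
        p=((np.array(p)-[x,y]+.5)*k-.5).astype(int);cv2.polylines(g,[p],False,(0,0,255),1)
    return g
T=(.505,-.231)  # preliminary
E
```

```text
plat 161.2 187.8 [24.64517403 25.10463905] [0.5115 0.2405 0.112 ]
ttop 323.4 190.1 [16.14155197 23.93200684] [ 0.5111 -0.2308  0.088 ]
stop 283.6 254.0 [13.79304123 18.98716736] [ 0.5058 -0.2341  0.088 ]
```

View pics/m1.png

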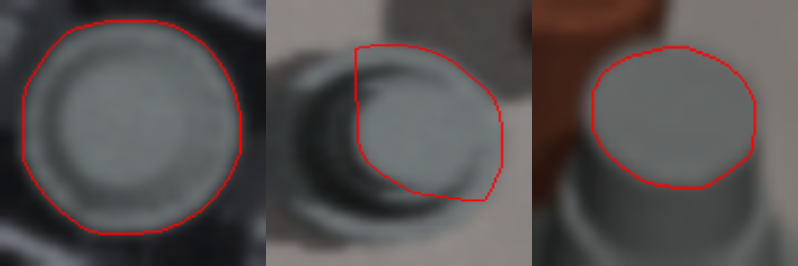

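```bash
cat >> m.py <<'E'
def ov(f,box,circs,k=6):
    x,y,w,h=box;g=cv2.resize(f['img'][y:y+h,x:x+w],None,fx=k,fy=k,interpolation=cv2.INTER_CUBIC)
    g=cv2.convertScaleAbs(g,alpha=1.5)
    for X,Y,Z,d in circs:
        p=[proj(f,(X+d/2*np.cos(q),Y+d/2*np.sin(q),Z)) for q in np.linspace(0,6.3,60)]
        p=((np.array(p)-[x,y]+.5)*k-.5).astype(int);cv2.polylines(g,[p],False,(0,0,255),1)
    return g
E
python3 - <<'E'
from m import *
t=np.load('top0.npy',allow_pickle=True).item();s=np.load('side0.npy',allow_pickle=True).item()
X,Y=.506,-.2345
C=[(X,Y,.088,.044),(X,Y,.03,.084),(X,Y,.0,.084)]
D=[(.5115,.2405,.112,.07),(.5115,.2405,.124,.04)]
cv2.imwrite('pics/o1.png',cv2.resize(np.vstack([np.hstack([ov(t,(295,165,50,50),C),ov(s,(256,240,50,55),C)[:300]]),np.hstack([ov(t,(140,165,50,50),D),ov(s,(210,120,50,50),D)])]),(600,600)))
E
```

```text
(no output)
```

View pics/o1.png

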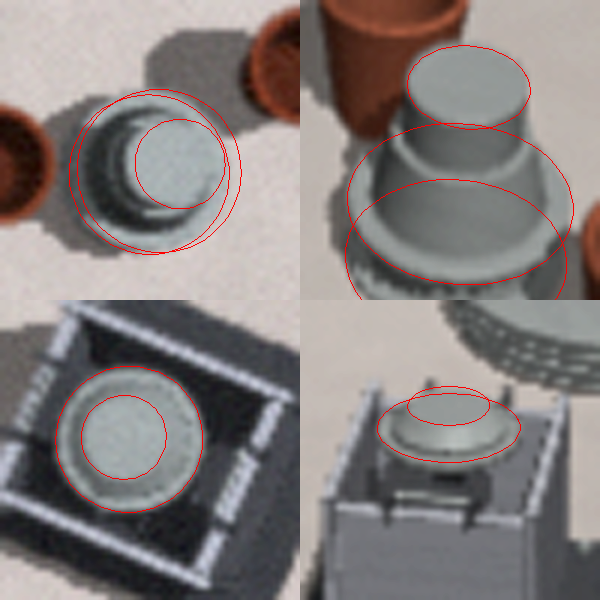

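```bash
python3 - <<'E'
from m import *
t=np.load('top0.npy',allow_pickle=True).item();s=np.load('side0.npy',allow_pickle=True).item()
th=np.deg2rad(0)
# corners by eye (mosaic/6)
P=[onz(t,140+(a+.5)/6-.5,165+(b-300+.5)/6-.5,.104) for a,b in((68,308),(292,396),(208,585),(-5,497))]
P=np.array(P)[:,:2];print(P.round(4),P.mean(0)); 
for i in range(4): d=P[(i+1)%4]-P[i];print(np.linalg.norm(d),np.degrees(np.arctan2(d[1],d[0])))
def box(f,b,cx,cy,th,k=8):
    g=ov(f,b,[(cx,cy,.112,.07)],k);R=np.array([[np.cos(th),-np.sin(th)],[np.sin(th),np.cos(th)]])
    for hx,hy,z in((.052,.062,.104),(.075,.080,0.003),(.016,.036,.103)):
        p=[proj(f,tuple(R@[a*hx,c*hy]+[cx,cy])+(z,)) for a,c in((1,1),(1,-1),(-1,-1),(-1,1),(1,1))]
        p=((np.array(p)-b[:2]+.5)*k-.5).astype(int);cv2.polylines(g,[p],False,(0,255,0),1)
    return g
th=np.deg2rad(-22)
cv2.imwrite('pics/o2.png',np.hstack([box(t,(130,155,75,70),.5115,.2405,th,5),box(s,(205,125,65,70),.5115,.2405,th,5)]))
E
```

```text
[[0.5753 0.273 ]
 [0.5339 0.1644]
 [0.4421 0.2031]
 [0.4835 0.3059]] [0.50871528 0.2365887 ]
0.11628198056649001 -110.90506537709375
0.09952501987547073 157.1424131306566
0.11084486664351084 68.07632897664341
0.09751857545417042 -19.692486305513096
```

View pics/o2.png

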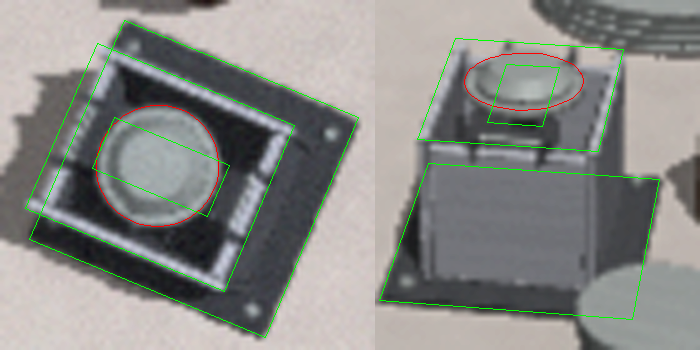

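```bash
cat > g.py <<'E'
import sys
from h import *
def go(x,y,z,ang=None):
    s=status.state();R=np.array(s['tool_rot']);p=np.array(s['position'])
    a=np.degrees(np.arctan2(R[1,0],R[0,0]))
    print('t',round(s['clock'],2),'p',(p*1e3).round(1),'ang',a.round(1),'w',round(s['grip_width']*1e3,1),'F',np.round(s['ft_force'],1),'q',np.round(s['q'],0))
    print('shift mm',(R.T@(np.array([x,y,z])-p)*1e3).round(1),'twist',None if ang is None else round(a-ang,1))
if __name__=='__main__': go(*map(float,sys.argv[1:]))
E
python3 g.py .506 -.2345 .192 18
```

```text
t 0.1 p [162.9 498.8 192.1] ang 71.9 w 85.1 F [ 0.2  0.6 -0.2] q [63. 15. -3. 72. -0. 81.]
shift mm [-590.5  553.8    0.6] twist 53.9
```

Request:
carry_out:
  xyz:
    - [-590,554,0]
    - [-590,554,0]
    - [-590,554,0]
    - [-590,554,0]
    - [-590,554,0]
    - [-590,554,0]
    - [-590,554,0]
    - [-590,554,0]
    - [-590,554,0]
    - [-590,554,0]
    - [-590,554,0]
    - [-590,554,0]
    - [-590,554,0]
    - [-590,554,0]
    - [-590,554,0]
    - [-590,554,0]
    - [-590,554,0]
    - [-590,554,0]
    - [-590,554,0]
    - [-590,554,0]
  twist: [54,54,54,54,54,54,54,54,54,54,54,54,54,54,54,54,54,54,54,54]
  claw: [80,80,80,80,80,80,80,80,80,80,80,80,80,80,80,80,80,80,80,80]
  newtons: 50

```text
clock: 1.77
position: [0.5073, -0.2374, 0.1916]
tool_rot: [[0.952, 0.306, -0.0], [0.306, -0.952, -0.0], [-0.0, 0.0, -1.0]]
ft_force: [0.7, 0.6, 0.2]
grip_width: 0.0681
```

```bash
python3 g.py .506 -.2345 .100 18
```

```text
t 1.77 p [ 507.3 -237.4  191.6] ang 17.8 w 68.1 F [0.7 0.6 0.2] q [-33.  19.   2.  74.  -0.  39.]
shift mm [-0.3 -3.2 91.6] twist -0.2
```

Request:
carry_out:
  xyz:
    - [0,-2,40]
    - [0,-2,70]
    - [0,-2,70]
    - [0,-2,70]
  twist: [0,0,0,0]
  claw: [75,75,75,75]

```text
clock: 2.1
position: [0.5049, -0.2314, 0.122]
tool_rot: [[0.952, 0.307, -0.003], [0.307, -0.952, 0.002], [-0.002, -0.002, -1.0]]
ft_force: [0.0, 0.4, 0.9]
grip_width: 0.0641
```

```bash
python3 g.py .506 -.2345 .062 18; python3 - <<'E'
from m import *
X,Y=.506,-.2345
o=[]
for n,b in(("side",(230,195,100,100)),("top",(285,150,80,80))):
    f=grab_frame(n);g=ov(f,b,[(X,Y,.088,.044)],4);o.append(cv2.resize(g,(400,400)))
cv2.imwrite('pics/p1.png',np.hstack(o))
E
```

```text
t 2.1 p [ 504.9 -231.4  122. ] ang 17.9 w 64.1 F [0.  0.4 0.9] q [-33.  20.  -7.  63.  -0.  39.]
shift mm [ 0.2  3.5 60. ] twist -0.1
```

View pics/p1.png

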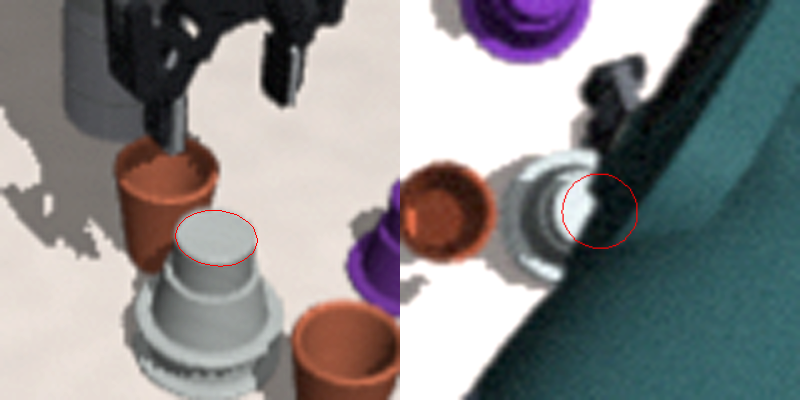

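```bash
python3 - <<'E'
from m import *
t=np.load('top0.npy',allow_pickle=True).item()
print(onz(t,323.3,191.2,.088),onz(t,318.9,193.1,.022))
s=np.load('side0.npy',allow_pickle=True).item()
print(onz(s,283.3,254,.088))
# triangulate
o,d=ray(t,323.3,191.2);o2,d2=ray(s,283.3,254)
A=np.stack([d,-d2],1);k=np.linalg.lstsq(A,o2-o,rcond=None)[0];print(o+k[0]*d,o2+k[1]*d2)
E
```

```text
[ 0.50800106 -0.23066243  0.088     ] [ 0.50630534 -0.22900045  0.022     ]
[ 0.50514021 -0.23409606  0.088     ]
[ 0.50820525 -0.2312241   0.08489714] [ 0.50645225 -0.23073905  0.08469398]
```

```bash
python3 g.py .5065 -.2325 .064 18
```

```text
t 2.2 p [ 506.4 -232.1  124.3] ang 17.9 w 63.6 F [1.  0.4 1.3] q [-33.  20.  -7.  63.   0.  39.]
shift mm [-0.1  0.3 60.3] twist -0.1
```

Request:
carry_out:
  xyz:
    - [0,0,20]
    - [0,0,40]
    - [0,0,55]
    - [0,0,59]
    - [0,0,59]
    - [0,0,59]
  twist: [0,0,0,0,0,0]
  claw: [75,75,75,75,75,75]

```text
clock: 2.7
position: [0.5066, -0.2323, 0.0651]
tool_rot: [[0.951, 0.308, 0.002], [0.308, -0.951, -0.001], [0.001, 0.002, -1.0]]
ft_force: [-0.2, -0.4, -0.2]
grip_width: 0.0638
```

```bash
python3 g.py .5065 -.2325 .064 18; python3 - <<'E'
from m import *
f=grab_frame("side");cv2.imwrite('pics/p2.png',ov(f,(230,195,100,100),[],6))
E
```

```text
t 2.7 p [ 506.6 -232.3   65.1] ang 17.9 w 63.8 F [-0.2 -0.4 -0.2] q [-33.  22. -13.  55.   0.  39.]
shift mm [-0.2  0.2  1.1] twist -0.1
```

View pics/p2.png

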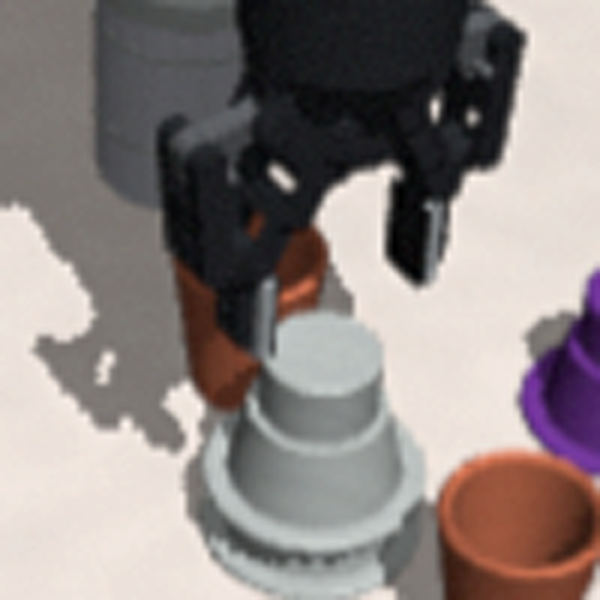

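```bash
python3 - <<'E'
from m import *
f=grab_frame("side");s=status.state();R=np.array(s['tool_rot']);p=np.array(s['position'])
g=ov(f,(230,195,100,100),[(.5065,-.2325,.088,.044)],6)
w=s['grip_width']/2
for zb,c in((0,(0,0,255)),(-.008,(0,255,0)),(-.019,(255,0,0))):
  for sx in(-1,1):
    for sy in (-1,1):
      u=proj(f,p+R@[sx*w,sy*.011,zb]);q=(np.array(u)-[230,195]+.5)*6-.5
      cv2.circle(g,tuple(int(a) for a in q),3,c,-1)
cv2.imwrite('pics/p3.png',g)
E
```

```text
(no output)
```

View pics/p3.png

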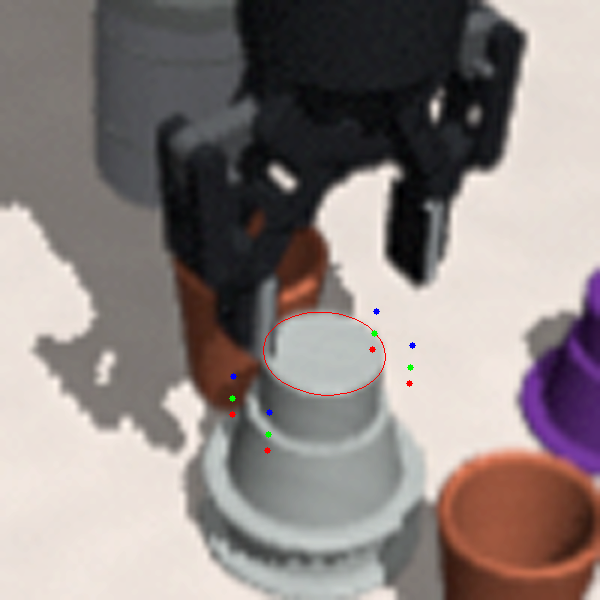

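```bash
python3 - <<'E'
from m import *
f=grab_frame("top");s=status.state();R=np.array(s['tool_rot']);p=np.array(s['position'])
g=ov(f,(285,135,80,80),[(.5065,-.2325,.088,.044)],7)
w=s['grip_width']/2
for zb,c in((0,(0,0,255)),(-.04,(0,255,0))):
  for sx in(-1,1):
    for sy in (-1,1):
      u=proj(f,p+R@[sx*w,sy*.011,zb]);q=(np.array(u)-[285,135]+.5)*7-.5
      cv2.circle(g,tuple(int(a) for a in q),3,c,-1)
cv2.imwrite('pics/p4.png',g); print(s['clock'],p)
E
```

```text
2.85 [ 0.50651688 -0.23233914  0.0647949 ]
```

View pics/p4.png

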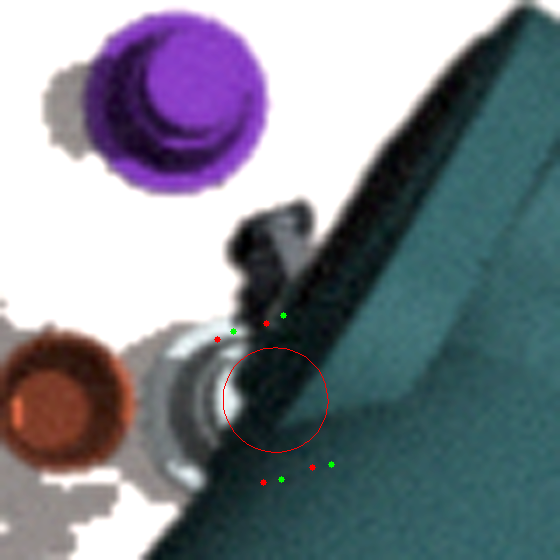

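Request:
carry_out:
  xyz:
    - [0,0,-40]
    - [0,0,-80]
    - [0,0,-80]
    - [0,0,-80]
    - [0,0,-80]
    - [0,0,-80]
    - [0,0,-80]
    - [0,0,-80]
  twist: [0,0,0,0,0,0,0,0]
  claw: [75,75,0,0,0,0,0,0]

```text
clock: 3.52
position: [0.5054, -0.2317, 0.1428]
tool_rot: [[0.952, 0.307, -0.001], [0.307, -0.952, 0.001], [-0.001, -0.001, -1.0]]
ft_force: [-0.1, -0.7, 0.3]
grip_width: 0.0002
```

```bash
cat > lk.py <<'E'
import sys
from m import *
def look(name,b=(230,195,100,100),circ=[]):
    f=grab_frame("side");s=status.state();R=np.array(s['tool_rot']);p=np.array(s['position'])
    g=ov(f,b,circ,6);w=s['grip_width']/2
    for zb,c in((0,(0,0,255)),(-.019,(255,0,0))):
      for sx in(-1,1):
        for sy in (-1,1):
          u=proj(f,p+R@[sx*w,sy*.011,zb]);q=(np.array(u)-b[:2]+.5)*6-.5
          cv2.circle(g,tuple(int(a) for a in q),2,c,-1)
    cv2.imwrite(name,g);print(s['clock'],p,s['grip_width'],s['ft_force'])
E
python3 -c "
from lk import *
look('pics/p5.png',(230,165,100,100))"
```

```text
3.5667 [ 0.5055075  -0.23173478  0.14287517] 2.4462336805338767e-05 [-0.96633924 -0.34734308 -0.791722  ]
```

View pics/p5.png

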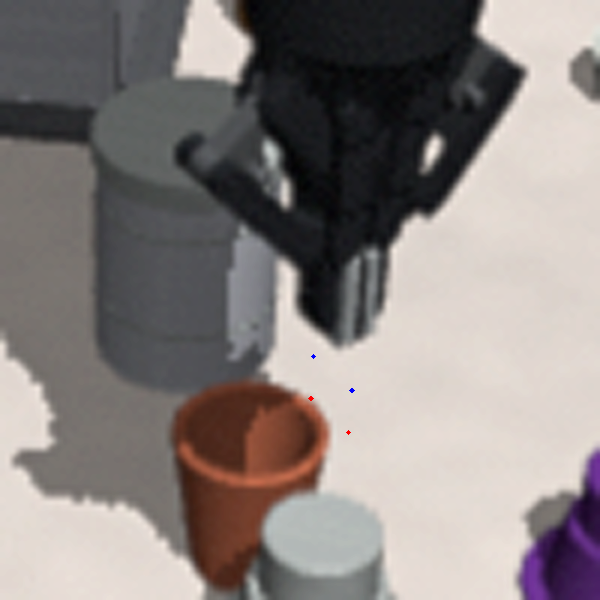

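```bash
python3 - <<'E'
from m import *
t=np.load('top0.npy',allow_pickle=True).item();s=np.load('side0.npy',allow_pickle=True).item()
p=np.array([.16295,.49877,.19207]);x=np.array([.3106,.9505,0]);
out=[]
for f,b in((s,(60,20,80,80)),(t,(0,300,80,80))):
    g=ov(f,b,[],5)
    for k,c in((0,(0,0,255)),(.013,(0,255,0)),(.053,(255,0,0))):
      for d in(-.0425,.0425):
        q=(np.array(proj(f,p+x*d+[0,0,k]))-b[:2]+.5)*5-.5;print(q)
        cv2.circle(g,tuple(int(a) for a in q),3,c,-1)
    out.append(g)
cv2.imwrite('pics/q.png',np.hstack(out))
E
```

```text
[221.13423517 398.15766077]
[262.65376755 345.15013859]
[217.82061586 378.55685989]
[259.71941934 326.26220425]
[207.51957026 317.10527161]
[250.60698675 267.11571045]
[335.62998625 118.78391978]
[178.98070992  67.56268553]
[324.30433519 125.387977  ]
[165.64665279  73.55933228]
[287.594795   146.79600269]
[122.41195466  93.00601757]
```

View pics/q.png

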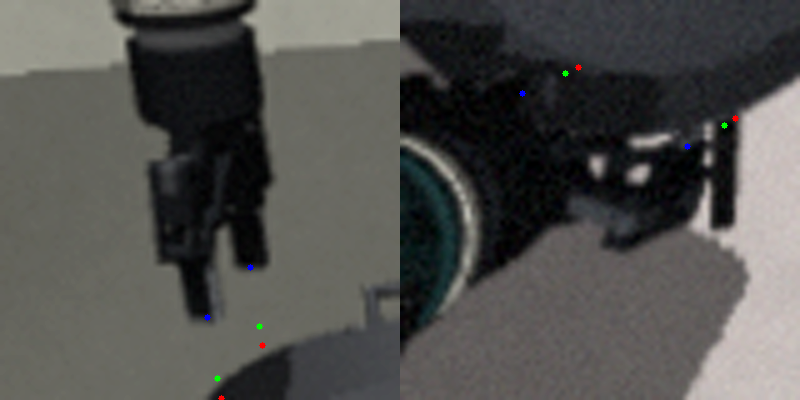

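```bash
python3 - <<'E'
from m import *
f=grab_frame("side");s=status.state();R=np.array(s['tool_rot']);p=np.array(s['position'])
b=(250,185,70,70);k=8
g=ov(f,b,[],k)
for zb,c in((-.040,(0,0,255)),(-.059,(255,0,0))):
  for sx in(-1,1):
    for sy in (-1,1):
      u=proj(f,p+R@[sx*.0,sy*.011,zb]);q=(np.array(u)-b[:2]+.5)*k-.5
      cv2.circle(g,tuple(int(a) for a in q),2,c,-1)
f=grab_frame("top");b=(280,140,70,70);g2=ov(f,b,[],3)
cv2.imwrite('pics/p6.png',g);cv2.imwrite('pics/p7.png',cv2.convertScaleAbs(f['img'],alpha=2.))
print(p)
E
```

```text
[ 0.50558198 -0.23178842  0.14294577]
```

View pics/p6.png

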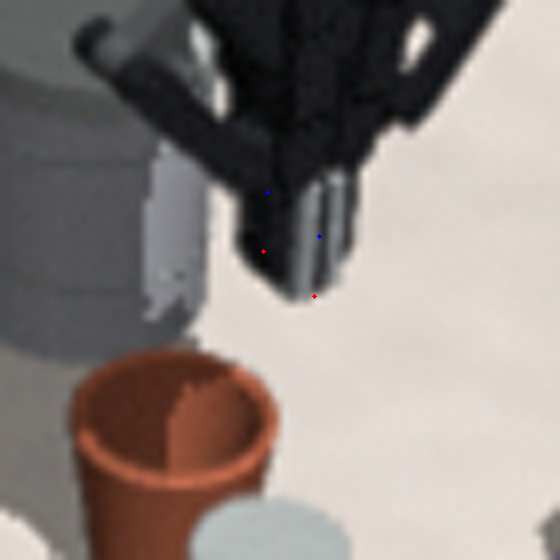

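View pics/p7.png

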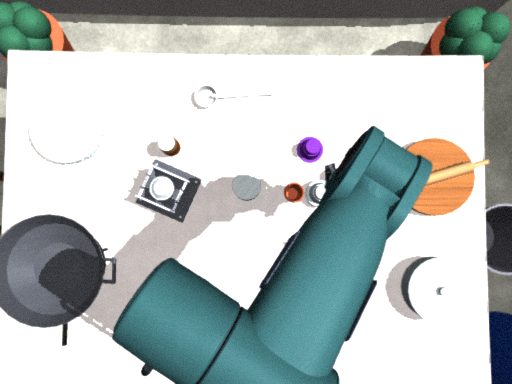

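Request:
carry_out:
  xyz:
    - [0,0,30]
    - [0,0,50]
    - [0,0,54]
    - [0,0,56]
    - [0,0,57]
    - [0,0,57]
  twist: [0,0,0,0,0,0]
  claw: [0,0,0,0,0,0]

```text
clock: 4.17
position: [0.5063, -0.2322, 0.0874]
tool_rot: [[0.952, 0.307, 0.001], [0.307, -0.952, -0.001], [0.001, 0.001, -1.0]]
ft_force: [-0.6, 0.7, -0.2]
grip_width: -0.0
```

Request:
carry_out:
  xyz:
    - [0,0,1]
    - [0,0,2]
    - [0,0,3]
    - [0,0,4]
    - [0,0,4]
  twist: [0,0,0,0,0]
  claw: [0,0,0,0,0]

```text
clock: 4.58
position: [0.5058, -0.2319, 0.0824]
tool_rot: [[0.952, 0.307, -0.0], [0.307, -0.952, 0.0], [-0.0, -0.0, -1.0]]
ft_force: [-1.1, -0.5, -0.4]
grip_width: -0.0004
```

Request:
carry_out:
  xyz:
    - [0,0,0]
    - [0,0,0]
    - [0,0,0]
    - [0,0,0]
    - [0,0,0]
    - [0,0,20]
    - [0,0,35]
    - [0,0,45]
    - [0,0,52]
    - [0,0,57]
    - [0,0,57]
    - [0,0,57]
  twist: [0,0,0,0,0,0,0,0,0,0,0,0]
  claw: [75,75,75,75,75,75,75,75,75,75,75,75]

```text
clock: 5.58
position: [0.506, -0.2321, 0.0258]
tool_rot: [[0.952, 0.307, 0.0], [0.307, -0.952, -0.0], [0.0, 0.0, -1.0]]
ft_force: [0.2, 0.8, -0.1]
grip_width: 0.0638
```

```bash
sed -i 's/((0,(0,0,255)),(-.019,(255,0,0)))/((-.045,(0,0,255)),(-.064,(255,0,0)))/' lk.py; python3 -c "
from lk import *
look('pics/p8.png')"
```

```text
5.6333 [ 0.50613289 -0.23215111  0.02601005] 0.06390702612032284 [-0.17834577  0.3459853  -0.25114683]
```

View pics/p8.png

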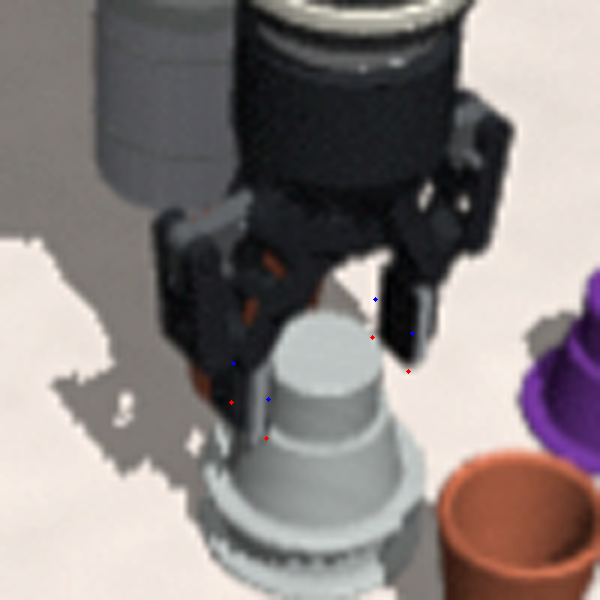

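Request:
carry_out:
  xyz:
    - [0,0,0]
    - [0,0,0]
    - [0,0,0]
    - [0,0,0]
    - [0,0,0]
    - [0,0,0]
    - [0,0,-10]
    - [0,0,-20]
    - [0,0,-30]
    - [0,0,-60]
    - [0,0,-90]
    - [0,0,-120]
    - [0,0,-120]
    - [0,0,-120]
    - [0,0,-120]
  twist: [0,0,0,0,0,0,0,0,0,0,0,0,0,0,0]
  claw: [30,30,30,30,30,30,30,30,30,30,30,30,30,30,30]
  newtons: 50

```text
clock: 6.88
position: [0.5057, -0.2319, 0.1456]
tool_rot: [[0.952, 0.307, 0.0], [0.307, -0.952, -0.0], [0.0, 0.0, -1.0]]
ft_force: [-0.6, -0.6, -1.3]
grip_width: 0.0421
```

```bash
sed -i 's/-\.045/-.040/;s/-\.064/-.062/' lk.py;python3 -c "
from lk import *
s=status.state();x,y,z=s['position']
look('pics/p9.png',(230,180,100,100),[(x,y,z+.0598,.044)])"
```

```text
6.9333 [ 0.50537261 -0.23165323  0.1449514 ] 0.04258581555187008 [-0.36604624  0.88761737 -0.21043542]
```

View pics/p9.png

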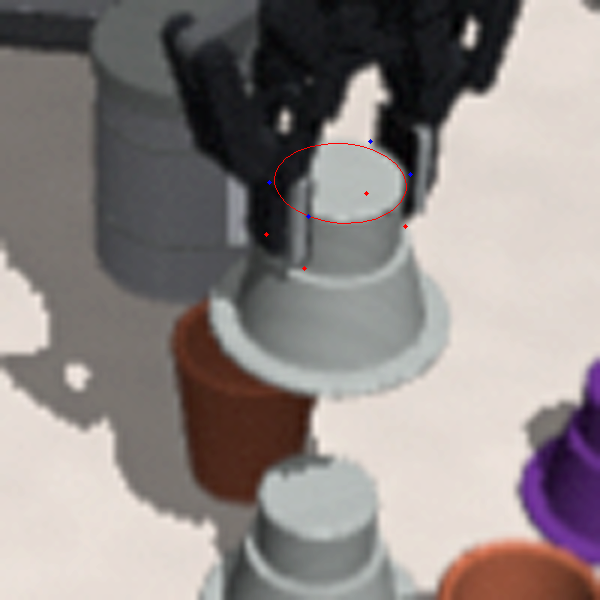

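```bash
python3 g.py .511 .240 .175 18
```

```text
t 6.93 p [ 505.4 -231.7  145. ] ang 17.9 w 42.6 F [-0.4  0.9 -0.2] q [-33.  19.  -4.  67.  -0.  39.]
shift mm [ 150.4 -447.1  -29.8] twist -0.1
```

Request:
carry_out:
  xyz:
    - [0,0,-30]
    - [10,-30,-30]
    - [20,-60,-30]
    - [30,-90,-30]
    - [40,-120,-30]
    - [50,-150,-30]
    - [60,-180,-30]
    - [70,-210,-30]
    - [80,-240,-30]
    - [90,-270,-30]
    - [100,-300,-30]
    - [110,-330,-30]
    - [120,-360,-30]
    - [130,-390,-30]
    - [140,-420,-30]
    - [147,-438,-30]
    - [150,-447,-30]
    - [150,-447,-30]
    - [150,-447,-30]
    - [150,-447,-30]
  twist: [0,0,0,0,0,0,0,0,0,0,0,0,0,0,0,0,0,0,0,0]
  claw: [30,30,30,30,30,30,30,30,30,30,30,30,30,30,30,30,30,30,30,30]

```text
clock: 8.6
position: [0.511, 0.2384, 0.1752]
tool_rot: [[0.952, 0.307, -0.001], [0.307, -0.952, -0.0], [-0.001, 0.0, -1.0]]
ft_force: [0.3, -0.8, -0.2]
grip_width: 0.0427
```

```bash
python3 g.py .511 .240 .112 18; python3 -c "
from lk import *
s=status.state();x,y,z=s['position']
look('pics/p10.png',(190,80,100,100),[(x,y,z+.0615,.044),(x,y,z,.084),(.5115,.2405,.112,.07)])
f=grab_frame('top');cv2.imwrite('pics/p11.png',ov(f,(115,130,100,100),[(x,y,z+.0615,.044),(x,y,z,.084),(.5115,.2405,.112,.07)],6))"
```

```text
t 8.6 p [511.  238.4 175.2] ang 17.9 w 42.7 F [ 0.3 -0.8 -0.2] q [17. 19.  1. 71. -0. 89.]
shift mm [ 0.5 -1.5 63.2] twist -0.1
8.65 [0.51110697 0.23837635 0.17535579] 0.04216545740204695 [ 0.67244812  0.4194726  -0.90356177]
```

View pics/p10.png

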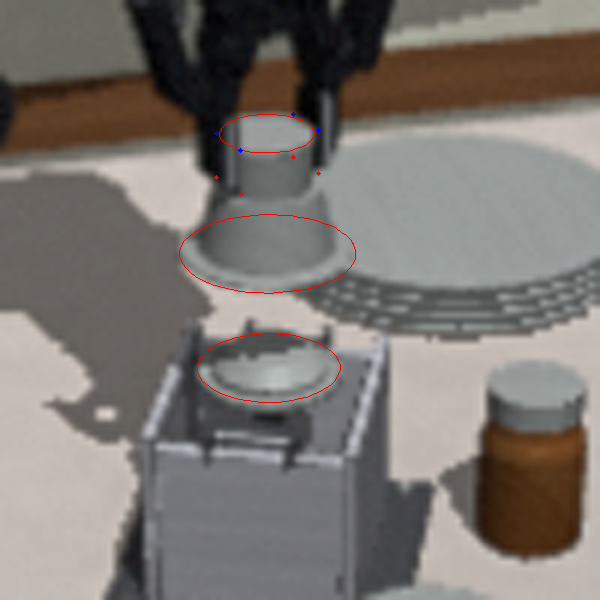

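View pics/p11.png

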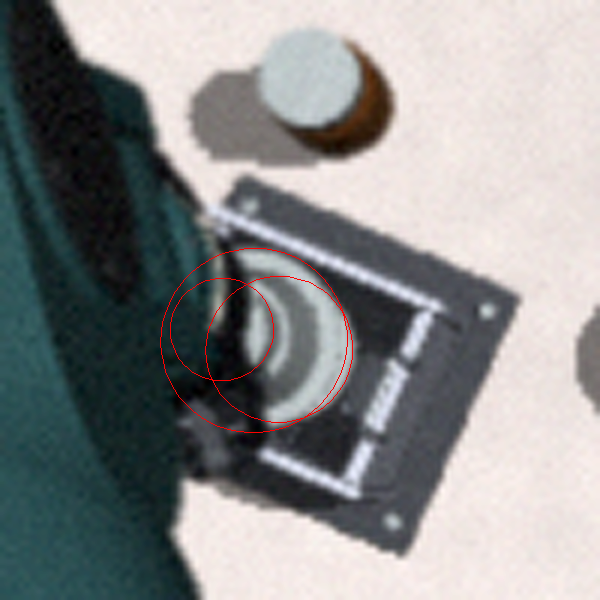

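Request:
carry_out:
  xyz:
    - [0,-1,20]
    - [0,-1,35]
    - [0,-1,45]
    - [0,-1,52]
    - [0,-1,58]
    - [0,-1,60]
    - [0,-1,60]
  twist: [0,0,0,0,0,0,0]
  claw: [30,30,30,30,30,30,30]

```text
clock: 9.28
position: [0.5109, 0.2399, 0.1154]
tool_rot: [[0.952, 0.307, -0.0], [0.307, -0.952, -0.001], [-0.0, 0.001, -1.0]]
ft_force: [0.9, -3.2, -1.7]
grip_width: 0.0422
```

```bash
python3 g.py .511 .240 .112 18; python3 -c "
from lk import *
s=status.state();x,y,z=s['position']
look('pics/p12.png',(190,95,100,100),[(x,y,z+.0615,.044),(x,y,z,.084)])"
```

```text
t 9.28 p [510.9 239.9 115.4] ang 17.9 w 42.2 F [ 0.9 -3.2 -1.7] q [17. 21. -6. 63. -0. 89.]
shift mm [ 0.2 -0.1  3.4] twist -0.1
9.3333 [0.51094901 0.23998831 0.11569126] 0.04254412153906554 [ 0.54124268 -3.13086174 -2.48050702]
```

View pics/p12.png

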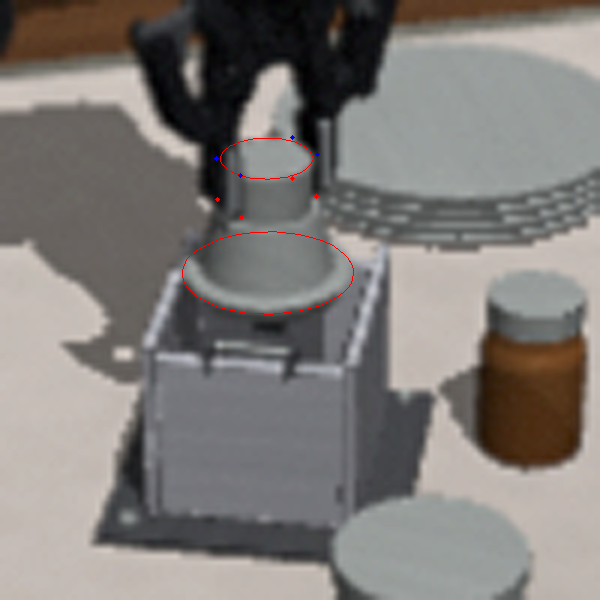

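Request:
carry_out:
  xyz:
    - [-0.6,2,0]
    - [-0.6,2,0]
    - [-0.6,2,0]
  twist: [0,0,0]
  claw: [30,30,30]

```text
clock: 9.58
position: [0.511, 0.2385, 0.1159]
tool_rot: [[0.952, 0.307, 0.001], [0.307, -0.952, 0.001], [0.001, -0.0, -1.0]]
ft_force: [-0.9, 0.4, -1.7]
grip_width: 0.0425
```

Request:
carry_out:
  xyz:
    - [0,0,3]
    - [0,0,6]
    - [0,0,9]
    - [0,0,12]
    - [0,0,15]
    - [0,0,18]
    - [0,0,20]
  twist: [0,0,0,0,0,0,0]
  claw: [30,30,30,30,30,30,30]
  newtons: 80

```text
clock: 10.17
position: [0.5111, 0.2386, 0.0956]
tool_rot: [[0.952, 0.308, 0.001], [0.308, -0.952, 0.0], [0.001, -0.0, -1.0]]
ft_force: [0.1, 0.8, 7.6]
grip_width: 0.0417
```

Request:
carry_out:
  xyz:
    - [0,0,3]
    - [0,0,6]
    - [0,0,9]
    - [0,0,12]
    - [0,0,14]
    - [0,0,16]
    - [0,0,16]
    - [0,0,16]
  twist: [0,0,0,0,0,0,0,0]
  claw: [30,30,30,30,30,30,30,30]

```text
clock: 10.83
position: [0.5109, 0.2385, 0.0795]
tool_rot: [[0.952, 0.307, 0.0], [0.307, -0.952, 0.0], [0.0, -0.0, -1.0]]
ft_force: [2.1, 1.5, 4.3]
grip_width: 0.0419
```

```bash
python3 g.py .511 .2385 .112 18; python3 -c "
from lk import *
s=status.state();x,y,z=s['position']
look('pics/p13.png',(190,95,100,100),[(x,y,z+.0615,.044),(x,y,z,.084)])"
```

```text
t 10.83 p [510.9 238.5  79.5] ang 17.9 w 41.9 F [2.1 1.5 4.3] q [ 17.  22. -10.  58.   0.  89.]
shift mm [  0.1  -0.  -32.5] twist -0.1
10.8833 [0.51096327 0.23844368 0.07959294] 0.04152908010607565 [2.24257987 1.55368641 4.7366499 ]
```

View pics/p13.png

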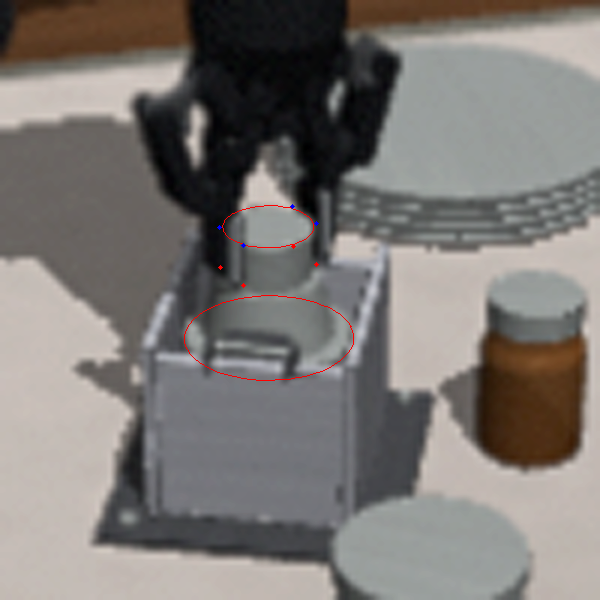

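Request:
carry_out:
  xyz:
    - [0,0,-4]
    - [0,0,-8]
    - [0,0,-11]
    - [0,0,-13]
    - [0,0,-14]
    - [0,0,-14]
  twist: [0,0,0,0,0,0]
  claw: [30,30,30,30,30,30]

```text
clock: 11.38
position: [0.5107, 0.2383, 0.0937]
tool_rot: [[0.952, 0.307, -0.0], [0.307, -0.952, -0.0], [-0.0, 0.0, -1.0]]
ft_force: [-0.5, 0.5, 3.5]
grip_width: 0.0418
```

Request:
carry_out:
  xyz:
    - [0,0,0]
    - [0,0,0]
    - [0,0,0]
    - [0,0,0]
    - [0,0,0]
    - [0,0,-20]
    - [0,0,-50]
    - [0,0,-80]
    - [0,0,-80]
  twist: [0,0,0,0,0,0,0,0,0]
  claw: [75,75,75,75,75,75,75,75,75]

```text
clock: 12.13
position: [0.5128, 0.239, 0.1785]
tool_rot: [[0.952, 0.308, 0.006], [0.308, -0.952, 0.002], [0.007, 0.0, -1.0]]
ft_force: [0.5, -0.3, 0.9]
grip_width: 0.0643
```

```bash
python3 g.py .5065 -.231 .175 18; python3 -c "
from lk import *
x,y,z=.511,.2385,.096
look('pics/p14.png',(190,95,100,100),[(x,y,z+.062,.044),(x,y,z,.084)])"
```

```text
t 12.13 p [512.8 239.  178.5] ang 17.9 w 64.3 F [ 0.5 -0.3  0.9] q [17. 19.  1. 71.  0. 89.]
shift mm [-150.5  445.3    2.5] twist -0.1
12.1833 [0.51224883 0.23883208 0.17598029] 0.06401486339748025 [ 0.22457376 -0.62293773 -0.15112865]
```

View pics/p14.png

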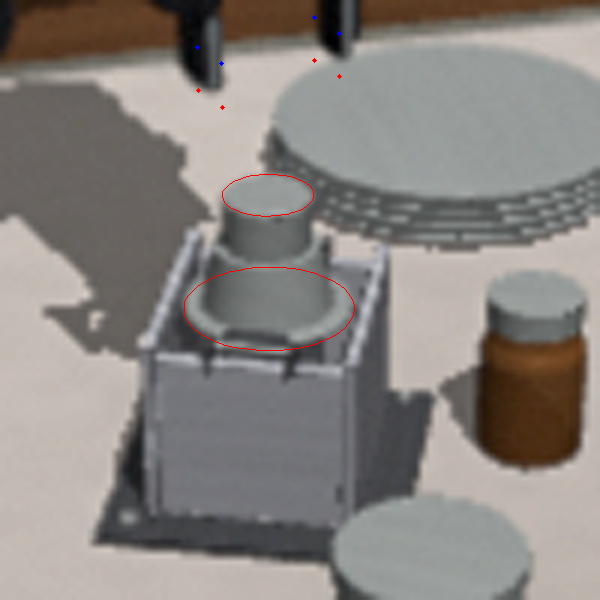

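```bash
python3 - <<'E'
from m import *
s=grab_frame("side");t=grab_frame("top")
c=blob(s,(265,250,36,26),lambda g:(gray(g)>74)&(g[...,2].astype(int)-g[...,1]<0),.062,'stop')
X,Y=.506,-.2325
C=[(X,Y,.062,.044),(X,Y,.004,.084)]
cv2.imwrite('pics/r1.png',np.hstack([ov(t,(292,165,55,55),C,7),ov(s,(253,240,55,55),C,7)]));cv2.imwrite('pics/r2.png',c)
E
```

```text
stop 283.1 262.9 [14.41394043 19.05140877] [ 0.506  -0.2347  0.062 ]
```

View pics/r1.png

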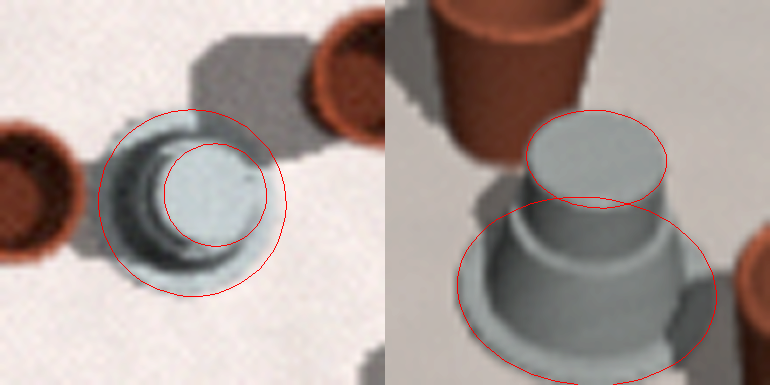

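```bash
python3 g.py .506 -.2325 .175 18
```

```text
t 12.28 p [510.8 238.4 173.2] ang 17.9 w 64.0 F [ 0.6  0.1 -0.6] q [17. 19.  0. 71. -0. 89.]
shift mm [-149.4  446.6   -1.8] twist -0.1
```

Request:
carry_out:
  xyz:
    - [-10,30,0]
    - [-20,60,0]
    - [-30,90,0]
    - [-42,126,0]
    - [-54,162,0]
    - [-66,198,0]
    - [-78,234,0]
    - [-90,270,0]
    - [-102,306,0]
    - [-114,342,0]
    - [-126,378,0]
    - [-138,414,0]
    - [-146,438,0]
    - [-149,447,0]
    - [-149,447,0]
    - [-149,447,40]
    - [-149,447,80]
    - [-149,447,110]
    - [-149,447,120]
    - [-149,447,120]
  twist: [0,0,0,0,0,0,0,0,0,0,0,0,0,0,0,0,0,0,0,0]
  claw: [75,75,75,75,75,75,75,75,75,75,75,75,75,75,75,75,75,75,75,75]

```text
clock: 13.95
position: [0.505, -0.2307, 0.0514]
tool_rot: [[0.951, 0.308, -0.004], [0.308, -0.951, 0.003], [-0.003, -0.004, -1.0]]
ft_force: [0.3, 0.5, -0.1]
grip_width: 0.0641
```

```bash
python3 g.py .506 -.2325 0 18
```

```text
t 13.95 p [ 505.  -230.7   51.4] ang 18.0 w 64.1 F [ 0.3  0.5 -0.1] q [-33.  23. -14.  53.   0.  39.]
shift mm [ 0.5  2.2 51.4] twist -0.0
```

Request:
carry_out:
  xyz:
    - [0,0,15]
    - [0,0,30]
    - [0,0,42]
    - [0,0,50]
    - [0,0,53]
    - [0,0,53]
    - [0,0,53]
  twist: [0,0,0,0,0,0,0]
  claw: [75,75,75,75,75,75,75]

```text
clock: 14.53
position: [0.5071, -0.2329, 0.0015]
tool_rot: [[0.952, 0.308, 0.001], [0.308, -0.952, -0.001], [0.001, 0.001, -1.0]]
ft_force: [-0.3, 0.2, 0.6]
grip_width: 0.064
```

```bash
python3 g.py .506 -.2325 0 18; python3 -c "
from lk import *
look('pics/p15.png')"
```

```text
t 14.53 p [ 507.1 -232.9    1.5] ang 17.9 w 64.0 F [-0.3  0.2  0.6] q [-33.  25. -18.  46.   0.  39.]
shift mm [-0.9 -0.7  1.5] twist -0.1
14.5833 [ 0.50708724 -0.23299305  0.00149408] 0.06435582551411012 [-0.11911614  0.14959217 -0.21621509]
```

View pics/p15.png

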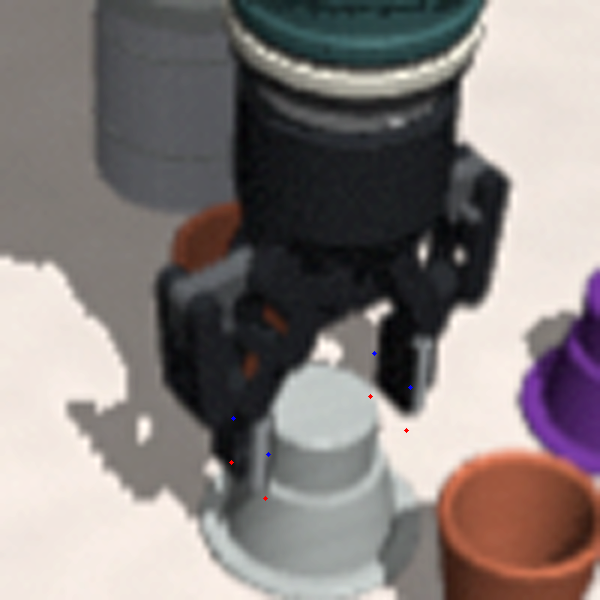

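Request:
carry_out:
  xyz:
    - [0,0,0]
    - [0,0,0]
    - [0,0,0]
    - [0,0,0]
    - [0,0,0]
    - [0,0,0]
    - [0,0,-15]
    - [0,0,-40]
    - [0,0,-80]
    - [0,0,-120]
    - [0,0,-160]
    - [0,0,-190]
    - [0,0,-190]
    - [0,0,-190]
  twist: [0,0,0,0,0,0,0,0,0,0,0,0,0,0]
  claw: [30,30,30,30,30,30,30,30,30,30,30,30,30,30]
  newtons: 60

```text
clock: 15.75
position: [0.5072, -0.2332, 0.1921]
tool_rot: [[0.952, 0.307, 0.003], [0.307, -0.952, -0.002], [0.002, 0.002, -1.0]]
ft_force: [-0.3, -0.5, -1.7]
grip_width: 0.042
```

```bash
python3 g.py .511 .2385 .191 18; python3 -c "
from lk import *
s=status.state();x,y,z=s['position']
look('pics/p16.png',(230,150,100,100),[(x,y,z+.062,.044),(x,y,z,.084)])"
```

```text
t 15.75 p [ 507.2 -233.2  192.1] ang 17.9 w 42.0 F [-0.3 -0.5 -1.7] q [-33.  18.   2.  73.   0.  39.]
shift mm [ 1.486e+02 -4.477e+02  3.000e-01] twist -0.1
15.8 [ 0.50651332 -0.23278812  0.19052564] 0.042358588649799384 [-0.28575265  0.40939734 -2.26083116]
```

View pics/p16.png

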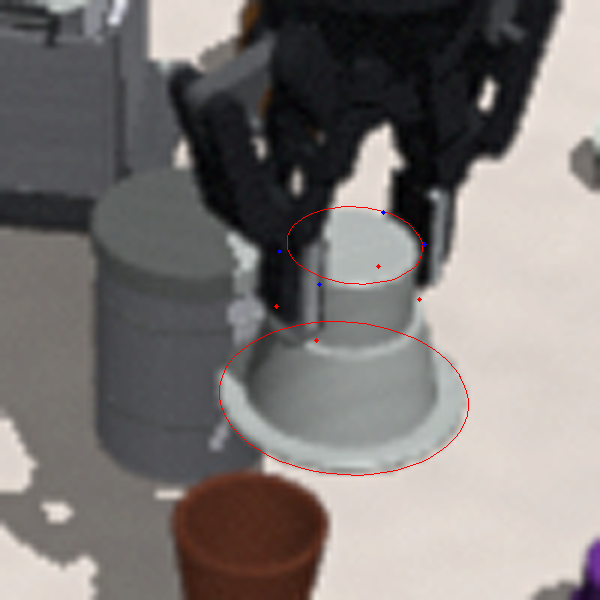

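Request:
carry_out:
  xyz:
    - [10,-30,0]
    - [20,-60,0]
    - [30,-90,0]
    - [40,-120,0]
    - [50,-150,0]
    - [60,-180,0]
    - [70,-210,0]
    - [80,-240,0]
    - [90,-270,0]
    - [100,-300,0]
    - [110,-330,0]
    - [120,-360,0]
    - [130,-390,0]
    - [140,-420,0]
    - [146,-438,0]
    - [149,-447,0]
    - [149,-447,0]
    - [149,-447,0]
    - [149,-447,0]
    - [149,-447,0]
  twist: [0,0,0,0,0,0,0,0,0,0,0,0,0,0,0,0,0,0,0,0]
  claw: [30,30,30,30,30,30,30,30,30,30,30,30,30,30,30,30,30,30,30,30]

```text
clock: 17.47
position: [0.5109, 0.2372, 0.1903]
tool_rot: [[0.952, 0.306, -0.0], [0.306, -0.952, -0.0], [-0.0, 0.0, -1.0]]
ft_force: [-0.6, -0.1, -1.8]
grip_width: 0.0418
```

```bash
python3 g.py .511 .2385 .125 18; python3 -c "
from lk import *
s=status.state();x,y,z=s['position']
look('pics/p17.png',(190,75,100,100),[(x,y,z+.062,.044),(x,y,z,.084),(.511,.2385,.158,.044)])"
```

```text
t 17.47 p [510.9 237.2 190.3] ang 17.8 w 41.8 F [-0.6 -0.1 -1.8] q [17. 19.  3. 74. -0. 89.]
shift mm [ 0.6 -1.2 65.3] twist -0.2
17.5167 [0.51092838 0.23733461 0.19045744] 0.042157917895993165 [ 1.02449148 -0.33462008 -0.91473579]
```

View pics/p17.png

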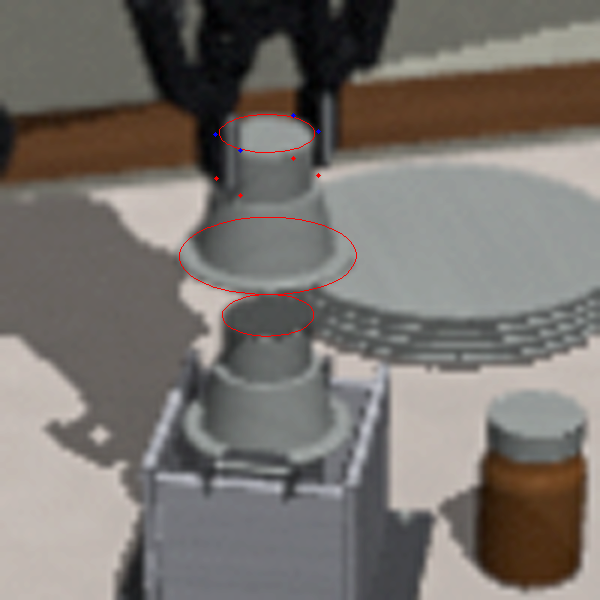

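Request:
carry_out:
  xyz:
    - [0,-1,15]
    - [0,-1,25]
    - [0,-1,35]
    - [0,-1,45]
    - [0,-1,52]
    - [0,-1,58]
    - [0,-1,62]
    - [0,-1,62]
  twist: [0,0,0,0,0,0,0,0]
  claw: [30,30,30,30,30,30,30,30]

```text
clock: 18.18
position: [0.5103, 0.239, 0.1279]
tool_rot: [[0.952, 0.307, -0.001], [0.307, -0.952, -0.0], [-0.001, 0.0, -1.0]]
ft_force: [-0.0, 0.3, -0.7]
grip_width: 0.0417
```

Request:
carry_out:
  xyz:
    - [0,0,3]
    - [0,0,6]
    - [0,0,9]
    - [0,0,12]
    - [0,0,15]
    - [0,0,18]
    - [0,0,21]
    - [0,0,24]
  twist: [0,0,0,0,0,0,0,0]
  claw: [30,30,30,30,30,30,30,30]
  newtons: 90

```text
clock: 18.85
position: [0.5109, 0.2393, 0.1044]
tool_rot: [[0.952, 0.307, 0.001], [0.307, -0.952, 0.0], [0.001, 0.0, -1.0]]
ft_force: [1.9, -2.4, 8.0]
grip_width: 0.0412
```

Request:
carry_out:
  xyz:
    - [0,0,3]
    - [0,0,6]
    - [0,0,9]
    - [0,0,12]
    - [0,0,15]
    - [0,0,18]
    - [0,0,21]
    - [0,0,24]
    - [0,0,25]
    - [0,0,25]
    - [0,0,25]
  twist: [0,0,0,0,0,0,0,0,0,0,0]
  claw: [30,30,30,30,30,30,30,30,30,30,30]

```text
clock: 19.77
position: [0.5109, 0.2394, 0.0795]
tool_rot: [[0.952, 0.307, 0.001], [0.307, -0.952, 0.0], [0.001, 0.0, -1.0]]
ft_force: [1.7, -2.7, 6.0]
grip_width: 0.0411
```

```bash
python3 -c "
from lk import *
s=status.state();x,y,z=s['position']
look('pics/p18.png',(190,95,100,100),[(x,y,z+.062,.044),(x,y,z,.084)])"
```

```text
19.8167 [0.51083757 0.23934457 0.07959194] 0.04128698252680996 [ 1.87355532 -1.92642192  6.10941196]
```

View pics/p18.png

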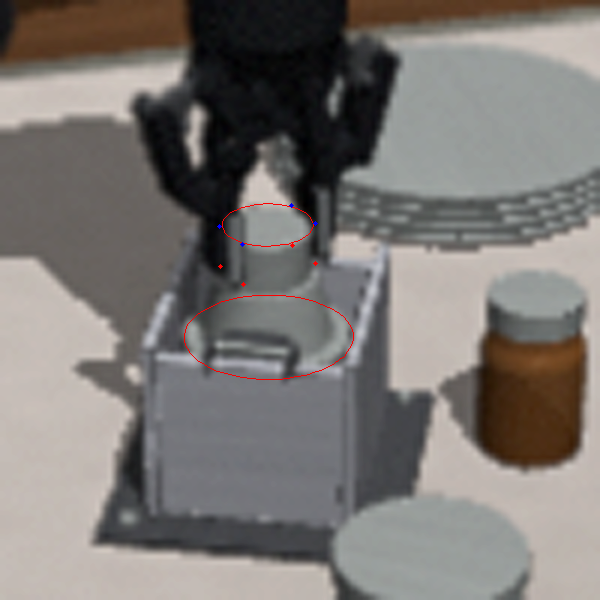

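Request:
carry_out:
  xyz:
    - [-1,1,-3]
    - [-1,1,-6]
    - [-1,1,-9]
    - [-1,1,-12]
    - [-1,1,-14]
    - [-1,1,-14]
  twist: [0,0,0,0,0,0]
  claw: [30,30,30,30,30,30]

```text
clock: 20.32
position: [0.5102, 0.2385, 0.094]
tool_rot: [[0.951, 0.308, 0.001], [0.308, -0.951, 0.001], [0.001, -0.001, -1.0]]
ft_force: [2.6, 1.2, 4.5]
grip_width: 0.0414
```

Request:
carry_out:
  xyz:
    - [0,0,0]
    - [0,0,0]
    - [0,0,0]
    - [0,0,0]
    - [0,0,0]
    - [0,0,-20]
    - [0,0,-50]
    - [0,0,-90]
    - [0,0,-130]
    - [0,0,-130]
    - [0,0,-130]
  twist: [0,0,0,0,0,0,0,0,0,0,0]
  claw: [75,75,75,75,75,75,75,75,75,75,75]

```text
clock: 21.23
position: [0.5109, 0.2384, 0.2253]
tool_rot: [[0.952, 0.307, 0.004], [0.307, -0.952, 0.001], [0.004, 0.0, -1.0]]
ft_force: [-0.0, 0.3, -0.6]
grip_width: 0.0643
```

```bash
python3 -c "
from lk import *
x,y,z=.511,.2385,.096
look('pics/p19.png',(190,95,100,100),[(x,y,z+.062,.044),(x,y,z,.084)])"
```

```text
21.2833 [0.5101314  0.23817076 0.22365457] 0.06416748164148385 [-0.2721869  -0.72047805 -0.82162259]
```

View pics/p19.png

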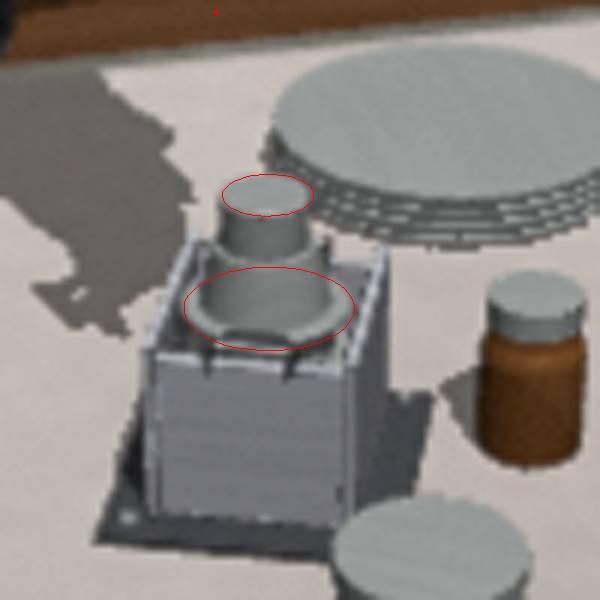

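Request:
carry_out:
  xyz:
    - [-30,-20,0]
    - [-60,-40,0]
    - [-90,-60,0]
    - [-120,-60,0]
    - [-150,-60,0]
    - [-180,-60,0]
    - [-210,-60,0]
    - [-210,-60,0]
    - [-210,-60,0]
  twist: [0,0,0,0,0,0,0,0,0]
  claw: [75,75,75,75,75,75,75,75,75]

```text
clock: 22.03
position: [0.2902, 0.2301, 0.2228]
tool_rot: [[0.951, 0.308, -0.001], [0.308, -0.951, -0.0], [-0.001, 0.0, -1.0]]
ft_force: [0.1, 0.6, 0.2]
grip_width: 0.0642
```

```bash
python3 -c "
from lk import *
x,y,z=.511,.2385,.096
t=grab_frame('top');s=grab_frame('side');np.save('tE.npy',t,allow_pickle=True)
cv2.imwrite('pics/e1.png',np.hstack([ov(t,(130,155,75,75),[],5),ov(s,(203,115,75,75),[],5)]))
cv2.imwrite('pics/e2.png',t['img'])
print(status.state()['position'])
red=lambda g:((cv2.cvtColor(g,cv2.COLOR_BGR2HSV)[...,0]<15))&(cv2.cvtColor(g,cv2.COLOR_BGR2HSV)[...,1]>110)
blob(t,(280,178,26,28),red,.068,'cup1');blob(t,(333,160,26,30),red,.068,'cup2')
"
```

```text
[0.29177522 0.23063779 0.22285037]
cup1 293.3 192.1 [19.31472206 19.72858429] [ 0.5057 -0.1447  0.068 ]
cup2 345.6 175.9 [19.05161858 20.54313469] [ 0.556  -0.3008  0.068 ]
```

View pics/e1.png

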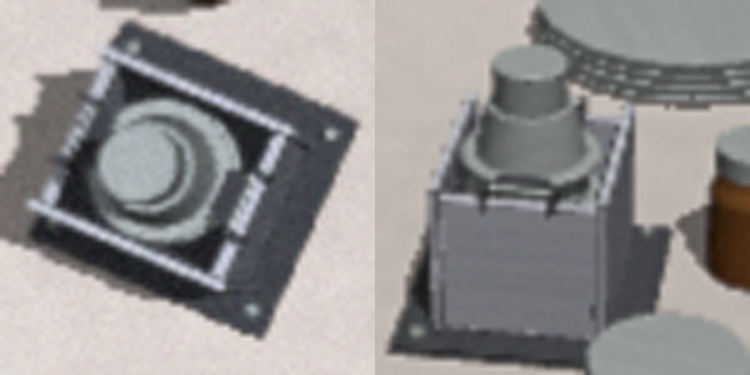

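View pics/e2.png

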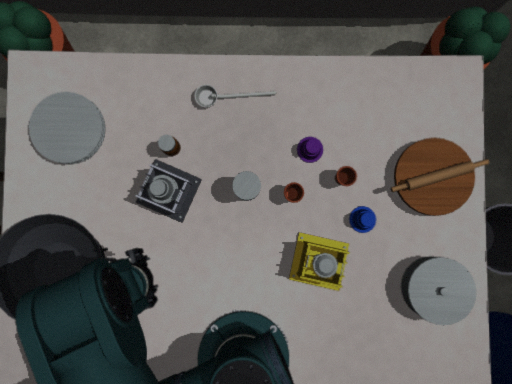

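```bash
python3 -c "
from lk import *
t=np.load('tE.npy',allow_pickle=True).item()
g=ov(t,(140,165,45,50),[],12);g=cv2.convertScaleAbs(g,alpha=1.3)
cv2.imwrite('pics/e3.png',np.hstack([g[:, :],])[:600,:540])
s=grab_frame('side');cv2.imwrite('pics/e4.png',ov(s,(210,115,60,50),[(.511,.2385,.158,.044),(.511,.2385,.1,.084)],12))
x=.511;y=.2385
"
```

```text
(no output)
```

View pics/e3.png

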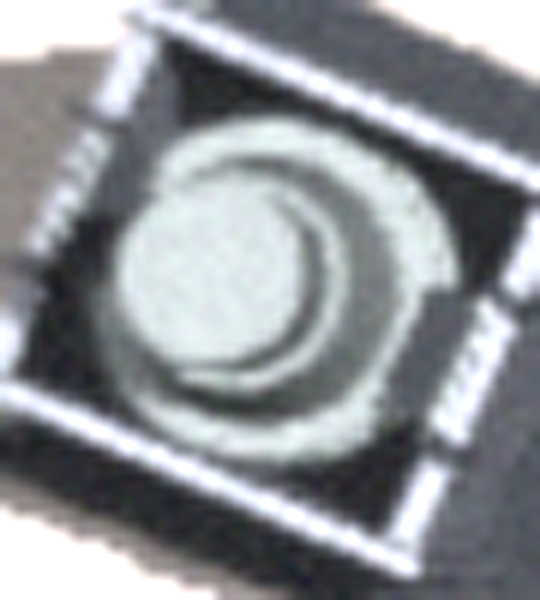

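View pics/e4.png

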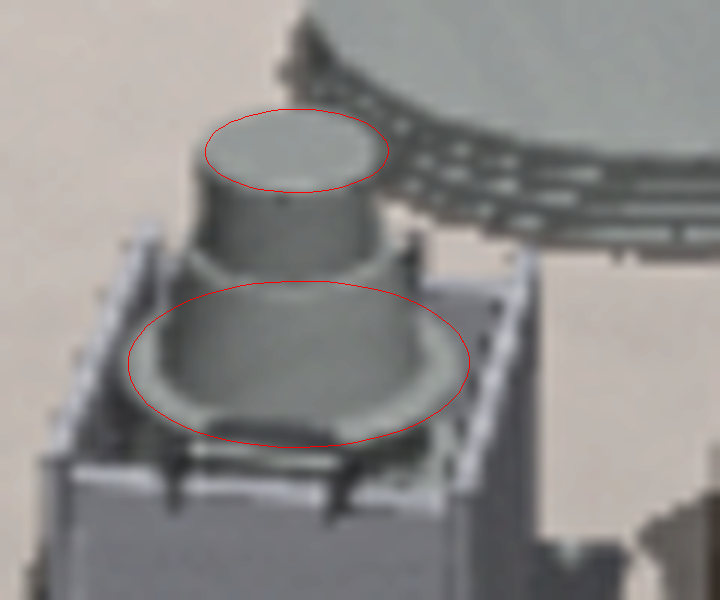

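```bash
python3 -c "
from lk import *
a=np.load('top0.npy',allow_pickle=True).item();t=np.load('tE.npy',allow_pickle=True).item()
o=[cv2.convertScaleAbs(ov(f,(133,162,40,50),[],10),alpha=2.2) for f in(a,t)]
cv2.imwrite('pics/e5.png',np.hstack(o))
s=grab_frame('side');s0=np.load('side0.npy',allow_pickle=True).item()
"
```

```text
(no output)
```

View pics/e5.png

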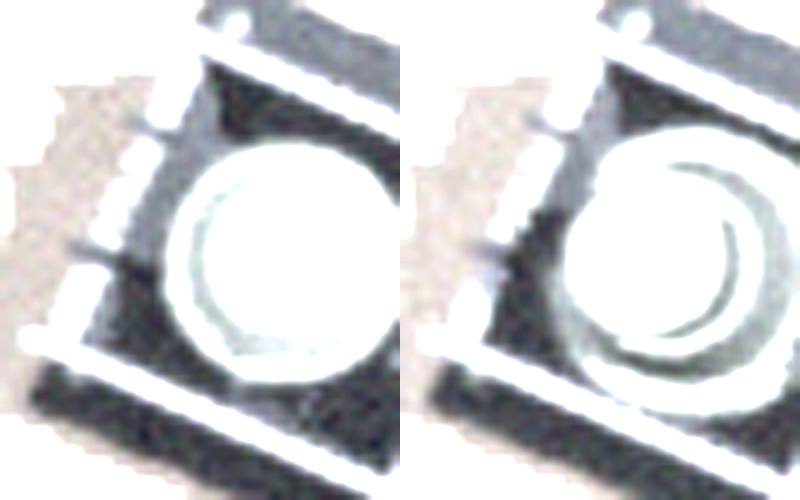

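```bash
python3 -c "
from lk import *
t=np.load('tE.npy',allow_pickle=True).item()
i=t['img'][162:212,133:183].astype(float)
g=np.clip(255*(i/130)**.5,0,255).astype(np.uint8)
o=cv2.resize(g,None,fx=12,fy=12,interpolation=cv2.INTER_CUBIC)
cv2.imwrite('pics/e6.png',o)
s=grab_frame('side');i=s['img'][115:165,210:265].astype(float)
g=np.clip(255*(i/130)**.5,0,255).astype(np.uint8)
cv2.imwrite('pics/e7.png',cv2.resize(g,None,fx=12,fy=12,interpolation=cv2.INTER_CUBIC))
u,v=140+(208+.5)/12-.5,165+(270+.5)/12-.5
print(onz(t,u,v,.158))
"
```

```text
[0.51022884 0.24246507 0.158     ]
```

View pics/e6.png

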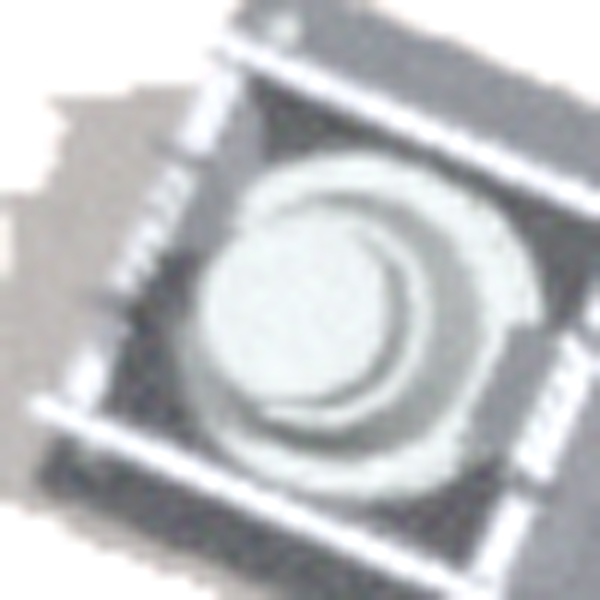

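View pics/e7.png

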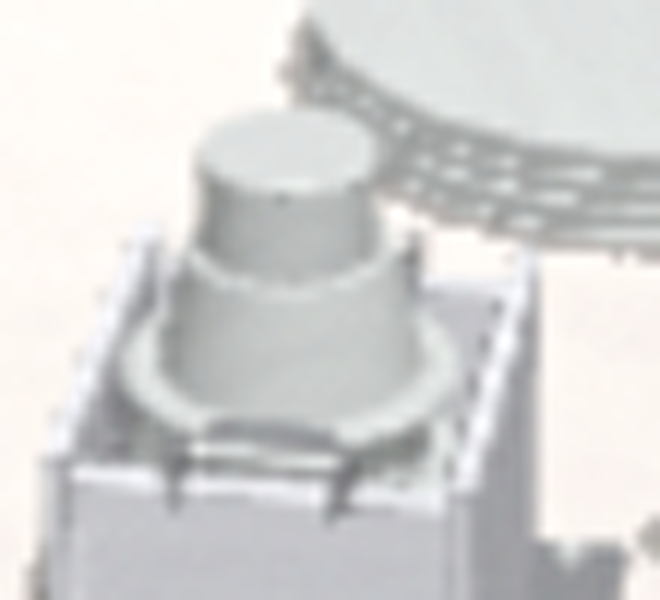

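```bash
python3 -c "
from h import *
print(workorder.job_done());s=status.state();print(s['clock'],s['ft_force'])"
```

```text
the job is handed in; nothing more can be done
None
the job is handed in; nothing more can be done
```

Both tumblers are in the dispenser, mouth down, with tumbler_a nested over tumbler_b. I loaded tumbler_b first, then tumbler_a. For each I pressed until the rim was about 20 mm below the catch plane, eased it back up, let go and moved the arm clear. I handed the job in at about 22 s; it gave no verdict.

**Last checks**
- **Height and tilt:** in the side picture the upper rim sits at about the 96 mm caught height and looks level. The pile is about 1.5 mm off the axis I had assumed.
- **Position:** the top picture puts the top of the pile about 3–4 mm from that axis, against the 8 mm limit. The two cameras disagreed by 2–3 mm throughout.
- **Catches:** the –y catch clearly lies over the rim. The +y catch is partly hidden by the tumbler and its shadow, so I judged it level only from the matching cut-out in the rim outline.
- **Lower tumbler:** its rim can't be seen inside the housing. I infer it is caught, because it was caught alone before the second went on.
- **Other objects:** the clay cups measured within 1 mm of where they started. The canister and jar look unmoved in the pictures, but I did not measure them.

**One disagreement with the interface text:** the real fingertips are about 40 mm higher than the reported TCP height. The side pictures showed this. A trial descent with the fingers shut agreed: reported heights down to 82 mm, below the tumbler's 88 mm top, met no contact. I corrected every grasp and press for it.

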